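# Sort the heating-block inserts back into their own units

### The arm

A 7-joint arm with a two-finger parallel gripper is mounted at the origin on a cart in front of the work surface, level with it; the furniture and walls round the work are solid. World frame = base frame: x ahead of the robot, y to its left, z up, the work surface at z = 0. Lengths are in m, angles in rad, forces in N, time in s.
With the tool pointing down it reaches from about 0.4 to 0.85 m from the base axis. Payload 10.4 kg.
Tool frame: the origin (TCP) lies on the centre line of the jaws, within the pads' length; the fingertips stand 11 mm ahead of it and the grasp point (between the pads) lies 8 mm behind it (tip_reach is the distance from the TCP to the fingertips, in m); z points along the fingers, y is the line along which they close (so a half turn about z gives the same grasp; the last joint's range is limited). The gripper opens to 85 mm and grips with 20 to 120 N. Pads are 22 mm wide; open, the fingers measure 114 mm over their backs; the gripper's body (76 mm by 85 mm) begins 54 mm behind the grasp point. The pads swing forward as they close: fully open they stand 13 mm farther back than shut.
Start: joints at [-1.2, 0.332, -0.065, 1.46, 0.022, 1.35, -0.088], TCP at [0.24, 0.577, 0.218] pointing down, gripper open.
Joint ranges: [-2.6, 2.6], [-0.5, 2.12], [-1.47, 1.34], [0.16, 2.42], [-1.27, 4.41], [0.06, 2.06], [-2.6, 2.6]. Speed limits (rad/s): [2.22, 2.22, 2.79, 2.79, 3.14, 3.14, 3.14].

### API

Orientations are given as a unit quaternion [x, y, z, w].
In Python, from workcell import get_obs, camera, hand_in, tip_reach gives the robot as it stands. The module is installed in compiled form; this text tells all that it offers.
- The arm moves only by the tool move_arm, never from a script. Its argument "plan" is a list of rows, each an object with "delta_pos": the shift along the tool's x, y, z in shares of 0.75 m (1.0 is 0.75 m), a list of three; "turn": the turn, a rotation vector about the tool's x, y, z in fractions of the full range, 1 being pi rad, a list of three; "fingers": the closure, from 0 (fully open) to 1 (shut). A call has 1 to 12 rows; each row is the pose to reach, as a shift and turn from the pose commanded when the call began, along the tool's axes at that moment; what a row does not reach only later rows make up. A row lasts 1/8 s, in which the tool goes at most 62.5 mm and 10.7 degrees, less where a joint would pass 70% of its speed; a pose out of reach is approached as far as the arm can. A call with a gripper value outside its range is refused whole. The fingers move at their own pace and stop on an object; "force" is the grip in N (left out, the last holds). Time passes only in rows, so rows that repeat a pose let the fingers close. It gives the time, the measured TCP pose, the force, the opening and the grip force at its end, in the units of the state.
- get_obs(): the state, without advancing time (a new reading comes with each control period).
- camera(name): name is "side" or "top"; returns a dict with "color" (384x512x3 uint8, red, green, blue), "range_z" (384x512 float32, m along the optical axis (not along the pixel's ray), 0 where there is no reading), "fx", "fy", "cx", "cy" (pixels), "R" (3x3) and "t" (3): a world point X has camera coordinates R X + t. Camera axes: x right, y down, z forward; pixel columns grow to the right and rows downward; lengths in m; the calibration is good to about 2 mm. A picture is of the moment at which its call begins.
- hand_in(): hands the job in; it is judged then, once.
The state is a dict: "clock": time; "joint_pos": joint angles; "joint_velocities": joint speeds; "tau": joint torques, N m; "position": TCP position; "ee_rot": TCP orientation; "ft_force": force on the tool from outside, world axes, zero at the start; "torque": the same for the moment, N m; "grip_width": opening from 0.0 (shut) to 1.0 (fully open); "grasp_force": force on a finger pad.
Only numpy, scipy, OpenCV 4.12 (cv2) and the standard library are available. Lean on these libraries where they do the work, as an engineer would, in place of code of your own. Each camera call takes 0.05 s, during which the arm holds its last target. There are 200 camera calls.

### The job

After cleaning, the four round aluminium inserts were put back into the wrong units. Put each one into the cup of its own unit, upright and flat on the cup's floor: the flask insert (one big bowl) on the stirring hotplate, the cuvette insert (two slots) on the thermostat with the green display, the microtube insert (many small holes) on the round-footed shaker, and the vial insert (three large holes) on the finned cooler. A cup takes only one insert and a machined insert must never stand on the bare worktop, so use the cork mat as the spare place while you swap them.

Things in the scene. Friction and masses are not known exactly. Their poses are not given: they have to be found in the camera images.
- hotplate: stirring hotplate: white housing 128 x 118 mm, grey sloped front panel with two black knobs, white round plate on top carrying a metal cup for one insert. Cup floor 53 mm above the worktop, inner radius 33 mm at the floor and 40 mm at the rim, rim 12 mm above the floor, outer radius 45 mm. Fixed; origin on the worktop on the cup's axis, z up, controls at its -x side.
- thermostat: block thermostat: grey box 124 x 106 mm, 50 mm tall, black strip with a green display and three white keys along the front of its top; a steel cup for one insert. Cup floor 53 mm above the worktop, inner radius 33 mm at the floor and 40 mm at the rim, rim 12 mm above the floor, outer radius 45 mm. Fixed; origin on the worktop on the cup's axis, z up, controls at its -x side.
- shaker: small orbital shaker: round dark grey foot of 120 mm diameter with a short nose carrying one black knob, a narrow neck and a black cup for one insert. Cup floor 45 mm above the worktop, inner radius 33 mm at the floor and 40 mm at the rim, rim 12 mm above the floor, outer radius 45 mm. Fixed; origin on the worktop on the cup's axis, z up, controls at its -x side.
- cooler: passive cooler: square aluminium heat sink 112 x 112 mm with upright parallel fins all round, no controls, 40 mm tall, with an aluminium cup for one insert in the middle. Cup floor 45 mm above the worktop, inner radius 33 mm at the floor and 40 mm at the rim, rim 12 mm above the floor, outer radius 45 mm. Fixed; origin on the worktop on the cup's axis, z up, fins along its x.
- cork_mat: square brown cork mat 110 x 110 x 10 mm lying flat on the worktop, empty at the start; the spare place. Its top is at 10 mm. Fixed. Origin at the centre of its underside. (Tall computer housings stand at the back on the robot's right, beyond x = 0.65 m for y below -0.18 m: keep the arm clear of them.)
- flask_insert: flask insert: aluminium cylinder 58 mm in diameter, 54 mm tall, with one large round bowl (47 mm wide) in its top. Loose solid of about 0.3 kg, any yaw. Origin at the centre of its underside, z up along its axis.
- cuvette_insert: cuvette insert: aluminium cylinder 58 mm in diameter, 60 mm tall, with two parallel straight slots (12.5 x 40 mm) in its top. Loose solid of about 0.3 kg, any yaw. Origin at the centre of its underside, z up along its axis.
- tube_insert: microtube insert: aluminium cylinder 58 mm in diameter, 46 mm tall, with eighteen small 7 mm holes in two rings in its top. Loose solid of about 0.3 kg, any yaw. Origin at the centre of its underside, z up along its axis.
- vial_insert: vial insert: aluminium cylinder 58 mm in diameter, 50 mm tall, with three large 18 mm round holes in its top. Loose solid of about 0.3 kg, any yaw. Origin at the centre of its underside, z up along its axis.
Things that resemble listed ones, but are neither listed nor needed, are in the scene too. What is shaped like the tube_insert but red is not meant.

How it is judged:
By the outcome, as a careful person would: the job done as asked, in the order asked, and still so for the second after the job is handed in, with the robot touching nothing.
It also fails if it takes over 136 s, if anything falls off the work surface, if the arm or the gripper's body presses on something with over 40 N, if the wrist force passes 120 N, or if a joint passes its speed limit or range.

## Working session

There is one attempt and no reset: what is moved stays moved. The work goes in short steps, Python scripts to look and compute and a tool call to move; the robot and the scene stay as the last step left them, time stands still between calls to the robot, and variables do not carry over. Pictures are saved under pics/ and viewed, at most 14 in all, crops included, and the job is handed in when it is done.

Besides the shell and the picture viewer there is one more tool, called by a JSON object that holds its "method" and its "body", one argument or row to a line. move_arm: Moves the arm, as the interface text tells. Its arguments: {"type":"object","properties":{"plan":{"type":"array","items":{"type":"object","properties":{"delta_pos":{"type":"array","items":{"type":"number"}},"turn":{"type":"array","items":{"type":"number"}},"fingers":{"type":"number"}}}},"force":{"type":"number"}},"required":["plan"]}

```bash
mkdir -p pics
python3 - <<'E'
from workcell import *
import cv2,numpy as np
for n in("top","side"):
    c=camera(n); np.savez(f"{n}0.npz",**c)
    cv2.imwrite(f"pics/{n}0.png",cv2.resize(c["color"][:,:,::-1],(800,600),interpolation=cv2.INTER_CUBIC))
    print(n,c["R"].round(3).tolist(),c["t"],c["fx"])
o=get_obs();print(o,tip_reach)
E
```

```text
top [[0.017, -1.0, 0.012], [-0.996, -0.018, -0.091], [0.091, -0.011, -0.996]] [0.07592398 0.59513398 1.29524442] 493.7221586460011
side [[-0.99, -0.14, -0.005], [-0.122, 0.884, -0.452], [0.067, -0.447, -0.892]] [0.59532369 0.01949176 1.05094954] 410.14741139220354
{'clock': 0.1, 'joint_pos': array([-1.1995879 ,  0.33277755, -0.06472489,  1.46084853,  0.02156056,
        1.34992702, -0.08850794]), 'joint_velocities': array([ 0.00039766, -0.00344831, -0.00029763, -0.00293986,  0.00112234,
        0.00015637,  0.00087864]), 'tau': array([ 9.35675343e-04, -6.26738906e+01,  4.88856446e-02, -3.92435825e+01,
        1.63534319e-02,  6.90562214e-03,  3.18824630e-05]), 'position': array([0.23965726, 0.57683633, 0.21721921]), 'ee_rot': array([ 1.95621542e-01,  9.80679260e-01, -6.22589361e-04, -1.17899949e-04]), 'ft_force': array([ 0.43860367,  0.94871697, -0.49707332]), 'torque': array([-0.07679354,  0.03113511, -0.00614848]), 'grasp_force': 0.0, 'grip_width': 1.0056788587012073} 0.011
```

View pics/top0.png

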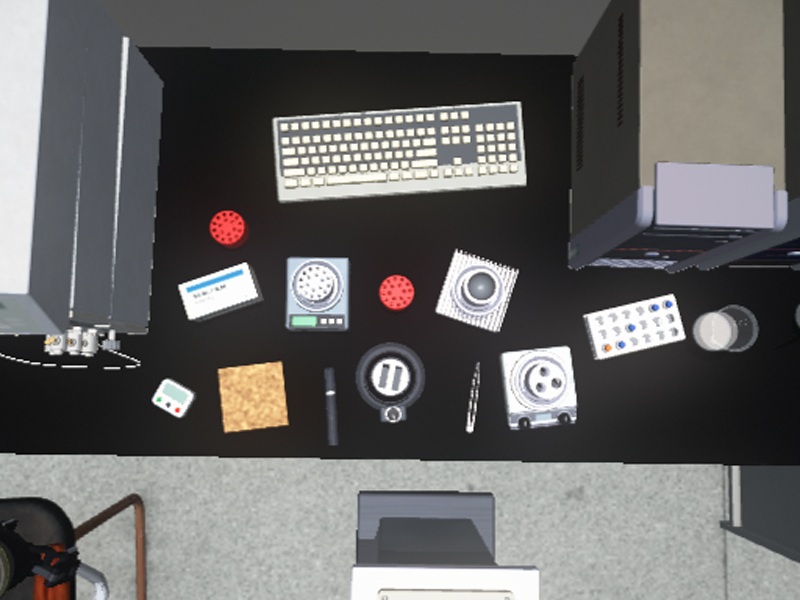

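View pics/side0.png

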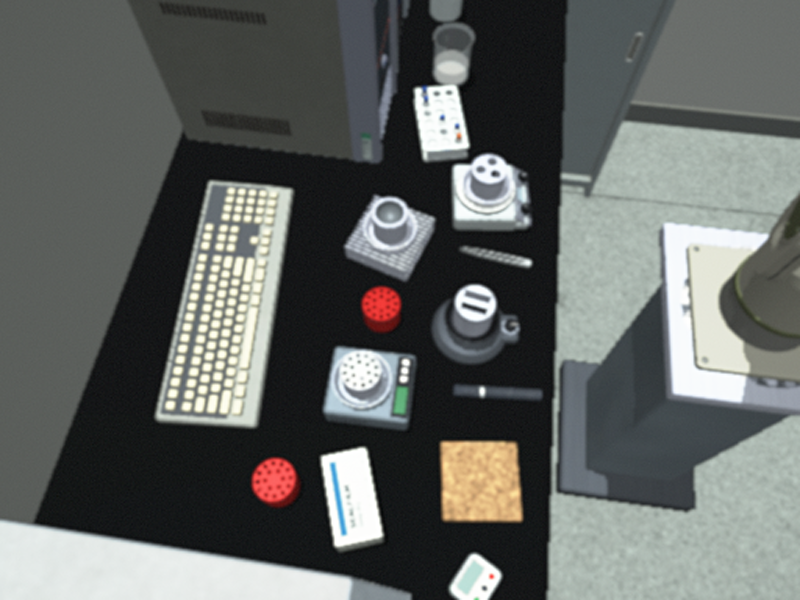

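The top view (800x600 px) shows:
- Thermostat (318,285) holds the microtube insert.
- Round-footed shaker (391,377) holds the cuvette insert.
- Finned cooler (480,287) holds the flask insert.
- Hotplate (540,380) holds the vial insert.
- The cork mat (253,397) is empty.

Possible mix-ups: the red tube look-alikes at (228,228) and (397,292), the tube rack at (635,325), and the beaker at (720,328). None of these are metal inserts.

So I need two swaps: thermostat with shaker, and cooler with hotplate.

```bash
cat > m.py <<'E'
import numpy as np, cv2
def cloud(c):
    v,u=np.mgrid[:384,:512]; z=c["range_z"]
    P=np.stack([(u-c["cx"])/c["fx"]*z,(v-c["cy"])/c["fy"]*z,z],-1)
    W=(P-c["t"])@np.asarray(c["R"]); W[z==0]=np.nan; return W
def band(W,p,r,lo,hi):
    m=(np.hypot(W[...,0]-p[0],W[...,1]-p[1])<r)&(W[...,2]>lo)&(W[...,2]<hi); return W[m]
def circ(Q):
    (x,y),r=cv2.minEnclosingCircle((Q[:,:2]*1000).astype(np.float32)); return round(x,1),round(y,1),round(r,1),len(Q),round(1000*float(np.median(Q[:,2])),1)
S={"thermostat":((318,285),.053),"shaker":((391,377),.045),"cooler":((480,287),.045),"hotplate":((540,380),.053)}
def run(top):
    W=cloud(top)
    for n,((u,v),f) in S.items():
        p=np.nanmedian(W[int(v*.64)-6:int(v*.64)+6,int(u*.64)-6:int(u*.64)+6].reshape(-1,3),0)
        T=band(W,p,.045,f+.040,f+.075)
        t=circ(T); A=np.c_[T[:,:2],np.ones(len(T))]; k=np.linalg.lstsq(A,T[:,2],rcond=None)[0]
        R=band(W,p,.06,f+.009,f+.016)
        print(n,"insert",t,"tilt",k[:2].round(3),"rim",circ(R))
E
python3 - <<'E'
from m import *
for n in("top","side"):
    c=dict(np.load(n+"0.npz"));W=cloud(c)
    if n=="top": 
        run(c)
        M=band(W,W[254,162],.09,.005,.014);print("mat",M[:,:2].min(0),M[:,:2].max(0),np.median(M,0))
        i=cv2.resize(c["color"][140:290,100:400,::-1],(800,400),interpolation=cv2.INTER_CUBIC);cv2.imwrite("pics/crop.png",i)
    else:
        for p,f in(((.55,.08),.053),):pass
E
```

```text
thermostat insert (623.7, 224.8, 29.2, 302, 98.5) tilt [-0.001 -0.01 ] rim (623.8, 225.0, 43.8, 186, 65.0)
shaker insert (472.9, 99.0, 29.1, 268, 104.6) tilt [-0.01   0.008] rim (472.9, 99.2, 43.7, 155, 56.4)
cooler insert (622.2, -46.2, 29.4, 258, 96.0) tilt [-0.005  0.001] rim (622.8, -45.8, 43.8, 159, 56.8)
hotplate insert (471.5, -152.4, 29.5, 312, 102.5) tilt [0.001 0.005] rim (471.5, -152.3, 44.0, 217, 65.1)
mat [0.34839842 0.24821253] [0.51684745 0.42226908] [0.43557626 0.3326365  0.00960587]
```

View pics/crop.png

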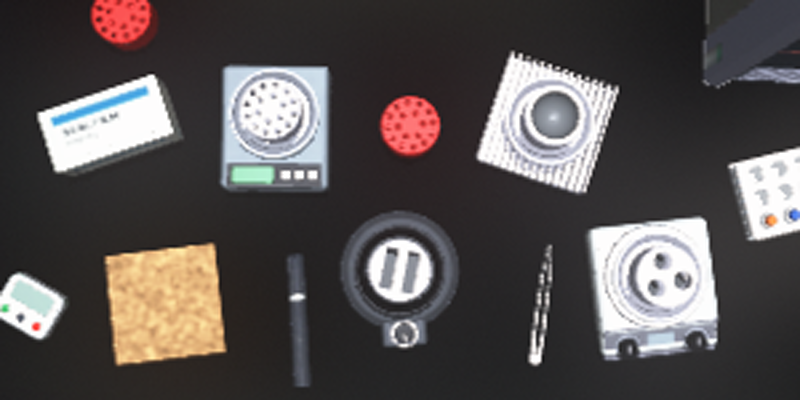

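The crop confirms it: tubes (270,110) on the green-display thermostat, slots (402,268) on the shaker, bowl (555,112) on the cooler, and three holes (662,272) on the hotplate. The measured radii (29 and 44 mm) and heights match the spec.

First I'll move above the thermostat.

The manual's scale: shifts go in shares of 0.75 m and turns go in shares of pi rad. Converting my numbers, -0.49 m / 0.75 = -0.6533, -0.45 m / 0.75 = -0.6, -0.394 rad / 3.1416 = -0.1254.

{"method": "move_arm", "body": {
  "plan": [
    {"delta_pos": [-0.0667, -0.0267, 0.004], "turn": [0, 0, -0.0159], "fingers": 0},
    {"delta_pos": [-0.1333, -0.0533, 0.008], "turn": [0, 0, -0.0318], "fingers": 0},
    {"delta_pos": [-0.2, -0.0733, 0.0133], "turn": [0, 0, -0.0477], "fingers": 0},
    {"delta_pos": [-0.2667, -0.1, 0.0133], "turn": [0, 0, -0.0637], "fingers": 0},
    {"delta_pos": [-0.3333, -0.12, 0.02], "turn": [0, 0, -0.0796], "fingers": 0},
    {"delta_pos": [-0.4, -0.1467, 0.02], "turn": [0, 0, -0.0955], "fingers": 0},
    {"delta_pos": [-0.4667, -0.1733, 0.0267], "turn": [0, 0, -0.1114], "fingers": 0},
    {"delta_pos": [-0.5333, -0.2, 0.0267], "turn": [0, 0, -0.1254], "fingers": 0},
    {"delta_pos": [-0.6, -0.22, 0.0267], "turn": [0, 0, -0.1254], "fingers": 0},
    {"delta_pos": [-0.6533, -0.2373, 0.0267], "turn": [0, 0, -0.1254], "fingers": 0},
    {"delta_pos": [-0.6533, -0.2373, 0.0267], "turn": [0, 0, -0.1254], "fingers": 0},
    {"delta_pos": [-0.6533, -0.2373, 0.0267], "turn": [0, 0, -0.1254], "fingers": 0}
  ],
  "force": 50
}}

```text
clock: 1.6
position: [0.6235, 0.2253, 0.1973]
ee_rot: [-0.0, 1.0, 0.0, -0.001]
ft_force: [-0.2, 1.3, 0.6]
grip_width: 0.996
grasp_force: 0.0
```

In the tool's units: 0.117 m / 0.75 = 0.156, 0.11 m / 0.75 = 0.1467.

{"method": "move_arm", "body": {
  "plan": [
    {"delta_pos": [0, 0, 0.04], "fingers": 0},
    {"delta_pos": [0, 0, 0.08], "fingers": 0},
    {"delta_pos": [0, 0, 0.12], "fingers": 0},
    {"delta_pos": [0, 0, 0.1467], "fingers": 0},
    {"delta_pos": [0, 0, 0.156], "fingers": 0},
    {"delta_pos": [0, 0, 0.156], "fingers": 0.3},
    {"delta_pos": [0, 0, 0.156], "fingers": 1},
    {"delta_pos": [0, 0, 0.156], "fingers": 1},
    {"delta_pos": [0, 0, 0.156], "fingers": 1},
    {"delta_pos": [0, 0, 0.156], "fingers": 1},
    {"delta_pos": [0, 0, 0.156], "fingers": 1},
    {"delta_pos": [0, 0, 0.156], "fingers": 1}
  ],
  "force": 50
}}

```text
validation failed for argument at $.pl...
```

In the tool's units: 0.117 m / 0.75 = 0.156, 0.11 m / 0.75 = 0.1467.

{"method": "move_arm", "body": {
  "plan": [
    {"delta_pos": [0, 0, 0.04], "turn": [0, 0, 0], "fingers": 0},
    {"delta_pos": [0, 0, 0.08], "turn": [0, 0, 0], "fingers": 0},
    {"delta_pos": [0, 0, 0.12], "turn": [0, 0, 0], "fingers": 0},
    {"delta_pos": [0, 0, 0.1467], "turn": [0, 0, 0], "fingers": 0},
    {"delta_pos": [0, 0, 0.156], "turn": [0, 0, 0], "fingers": 0},
    {"delta_pos": [0, 0, 0.156], "turn": [0, 0, 0], "fingers": 0.3},
    {"delta_pos": [0, 0, 0.156], "turn": [0, 0, 0], "fingers": 1},
    {"delta_pos": [0, 0, 0.156], "turn": [0, 0, 0], "fingers": 1},
    {"delta_pos": [0, 0, 0.156], "turn": [0, 0, 0], "fingers": 1},
    {"delta_pos": [0, 0, 0.156], "turn": [0, 0, 0], "fingers": 1}
  ],
  "force": 50
}}

```text
clock: 2.85
position: [0.6274, 0.2252, 0.0858]
ee_rot: [0.0, 1.0, 0.001, 0.004]
ft_force: [0.9, -1.5, 16.7]
grip_width: 0.002
grasp_force: 8.6
```

Run:
```python
from workcell import *
import cv2,numpy as np
a=camera("side");b=camera("top")
i=np.hstack([cv2.resize(a["color"][150:330,150:330],(400,400)),cv2.resize(b["color"][100:280,110:290],(400,400))])
cv2.imwrite("pics/g1.png",i[:,:,::-1]);print(get_obs())
```

```text
{'clock': 2.95, 'joint_pos': array([-0.52529868,  0.51002192,  0.15160708,  1.5080081 , -0.08138932,
        1.12129741,  1.21223604]), 'joint_velocities': array([ 8.13367458e-05, -8.79006725e-04,  5.03609295e-04,  5.66448492e-04,
        1.47442770e-03, -1.93583897e-03, -6.69052583e-04]), 'tau': array([-1.29650742e+00, -5.89782643e+01,  2.18565345e+00, -2.87757307e+01,
       -5.88013865e-01, -1.32926563e-01,  2.95419261e-03]), 'position': array([0.62739622, 0.22516732, 0.08575732]), 'ee_rot': array([3.10917011e-04, 9.99991011e-01, 1.38299186e-03, 3.99598088e-03]), 'ft_force': array([ 0.86074375, -1.6814734 , 16.83292307]), 'torque': array([-0.41972783, -0.06839575, -0.03840203]), 'grasp_force': 8.755022305995226, 'grip_width': -0.0013007552966083765}
```

View pics/g1.png

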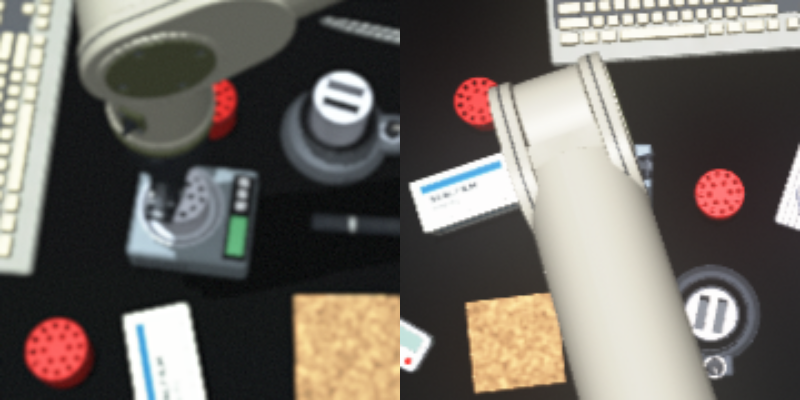

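Run:
```python
from workcell import *
from m import *
a=camera("side");np.savez("side1.npz",**a);W=cloud(a)
i=cv2.resize(a["color"][215:285,200:300],(800,560),interpolation=cv2.INTER_CUBIC)
cv2.imwrite("pics/g2.png",i[:,:,::-1])
for v in range(220,275,5): print(v,[tuple((1000*W[v,u]).round().astype(int)) for u in range(222,270,6)] if 1 else 0)
```

```text
220 [(np.int64(619), np.int64(266), np.int64(287)), (np.int64(610), np.int64(259), np.int64(272)), (np.int64(601), np.int64(254), np.int64(264)), (np.int64(592), np.int64(244), np.int64(243)), (np.int64(602), np.int64(141), np.int64(0)), (np.int64(587), np.int64(140), np.int64(1)), (np.int64(572), np.int64(137), np.int64(0)), (np.int64(557), np.int64(137), np.int64(3))]
225 [(np.int64(622), np.int64(263), np.int64(254)), (np.int64(612), np.int64(260), np.int64(251)), (np.int64(602), np.int64(255), np.int64(242)), (np.int64(610), np.int64(176), np.int64(48)), (np.int64(596), np.int64(173), np.int64(44)), (np.int64(585), np.int64(153), np.int64(0)), (np.int64(570), np.int64(152), np.int64(2)), (np.int64(555), np.int64(147), np.int64(-5))]
230 [(np.int64(624), np.int64(262), np.int64(227)), (np.int64(614), np.int64(257), np.int64(218)), (np.int64(608), np.int64(238), np.int64(171)), (np.int64(604), np.int64(203), np.int64(87)), (np.int64(592), np.int64(195), np.int64(68)), (np.int64(580), np.int64(185), np.int64(49)), (np.int64(566), np.int64(183), np.int64(49)), (np.int64(552), np.int6
[... 2308 characters left out ...]
4(46)), (np.int64(622), np.int64(276), np.int64(48)), (np.int64(608), np.int64(275), np.int64(50)), (np.int64(595), np.int64(272), np.int64(49)), (np.int64(581), np.int64(271), np.int64(50)), (np.int64(568), np.int64(270), np.int64(53)), (np.int64(554), np.int64(267), np.int64(51)), (np.int64(542), np.int64(250), np.int64(0))]
270 [(np.int64(638), np.int64(278), np.int64(8)), (np.int64(623), np.int64(279), np.int64(17)), (np.int64(609), np.int64(278), np.int64(21)), (np.int64(594), np.int64(279), np.int64(30)), (np.int64(580), np.int64(279), np.int64(38)), (np.int64(567), np.int64(278), np.int64(41)), (np.int64(553), np.int64(278), np.int64(46)), (np.int64(540), np.int64(262), np.int64(-2))]
```

View pics/g2.png

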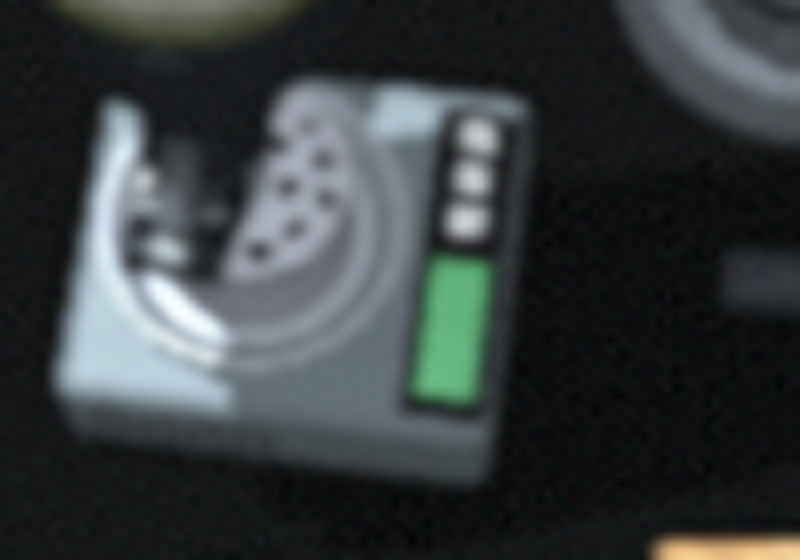

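The view shows the insert upright in its cup, top at z≈98 mm (px 290,180), with a dark finger at about (185,200) on its +y side. That doesn't fit a "shut" reading, so I'll check the finger geometry.

Run:
```python
from m import *
c=dict(np.load("side1.npz"));W=cloud(c);W0=cloud(dict(np.load("side0.npz")))
for z in range(60,200,8):
    Q=band(W,(.625,.225),.08,z/1000,(z+8)/1000); Q0=band(W0,(.625,.225),.08,z/1000,(z+8)/1000)
    if len(Q): print(z,len(Q),len(Q0),"x",(Q[:,0].min()*1000).round(),(Q[:,0].max()*1000).round(),"y",(Q[:,1].min()*1000).round(),(Q[:,1].max()*1000).round())
for v in range(228,256,3): print(v,[("%d,%d,%d"%tuple(1000*W[v,u])) for u in range(212,240,3)])
```

```text
60 211 262 x 578.0 664.0 y 184.0 270.0
68 52 60 x 579.0 635.0 y 195.0 257.0
76 43 77 x 592.0 632.0 y 198.0 255.0
84 31 56 x 592.0 627.0 y 200.0 255.0
92 136 308 x 592.0 648.0 y 202.0 255.0
100 37 90 x 593.0 649.0 y 200.0 249.0
108 2 0 x 614.0 616.0 y 229.0 231.0
116 4 0 x 614.0 618.0 y 228.0 232.0
132 1 0 x 618.0 618.0 y 238.0 238.0
140 5 0 x 613.0 618.0 y 238.0 253.0
148 15 0 x 613.0 623.0 y 240.0 253.0
156 13 0 x 610.0 621.0 y 240.0 262.0
164 18 0 x 608.0 636.0 y 238.0 270.0
172 5 0 x 609.0 618.0 y 241.0 268.0
180 29 0 x 609.0 637.0 y 242.0 284.0
188 94 0 x 606.0 637.0 y 243.0 287.0
196 39 0 x 605.0 633.0 y 244.0 283.0
228 ['681,175,2', '666,191,48', '631,261,232', '625,262,237', '619,261,238', '613,261,238', '608,258,234', '607,244,198', '612,205,102', '605,203,97']
231 ['680,183,3', '665,199,49', '632,261,217', '626,263,223', '620,262,223', '615,259,218', '614,245,184', '609,241,174', '611,211,99', '607,201,73']
234 ['679,190,0', '661,212,65', '632,265,210', '627,263,207', '621,262,209', '615,263,213', '616,240,152', '614,227,120', '614,202,56', '603,216,96']
237 ['670,213,45', '
[... 318 characters left out ...]
276,191', '625,277,195', '620,275,193', '615,271,184', '612,261,157', '613,240,99', '608,231,77', '600,238,98']
246 ['665,237,51', '636,284,194', '630,282,192', '625,281,191', '619,281,192', '613,280,192', '618,248,100', '614,240,78', '605,246,98', '599,244,96']
249 ['663,244,51', '655,248,64', '649,244,55', '624,286,188', '618,286,190', '612,286,191', '617,254,97', '611,253,97', '605,249,88', '600,244,77']
252 ['662,251,49', '655,251,51', '647,252,57', '641,249,53', '633,251,62', '625,254,73', '619,254,75', '612,253,77', '606,250,70', '600,246,60']
255 ['661,258,48', '654,257,50', '645,261,65', '639,258,59', '633,255,53', '627,254,53', '620,254,55', '613,253,54', '606,251,53', '600,250,52']
```

Finger points end on top of the insert (z≈100 mm), so the fingers closed above it. The real tips sit about 24 mm higher than the reported pose implies. I'll lift off and measure the true tip offset.

In the tool's units: -0.11 m / 0.75 = -0.1467, -0.08 m / 0.75 = -0.1067.

{"method": "move_arm", "body": {
  "plan": [
    {"delta_pos": [0, 0, -0.04], "turn": [0, 0, 0], "fingers": 1},
    {"delta_pos": [0, 0, -0.1067], "turn": [0, 0, 0], "fingers": 1},
    {"delta_pos": [0, 0, -0.1467], "turn": [0, 0, 0], "fingers": 0.3},
    {"delta_pos": [0, 0, -0.1467], "turn": [0, 0, 0], "fingers": 0.3},
    {"delta_pos": [0, 0, -0.1467], "turn": [0, 0, 0], "fingers": 0.3}
  ]
}}

```text
clock: 3.62
position: [0.6238, 0.2248, 0.1907]
ee_rot: [-0.0, 1.0, 0.0, -0.0]
ft_force: [-1.2, 0.3, -0.9]
grip_width: 0.636
grasp_force: 0.0
```

Run:
```python
from workcell import *
from m import *
o=get_obs();p=o["position"];print(p,o["grip_width"],o["ft_force"])
a=camera("side");W=cloud(a)
np.savez("side2.npz",**a)
for z in range(100,330,10):
    Q=band(W,p,.09,z/1000,(z+10)/1000)
    if len(Q): print(z,len(Q),"x",(Q[:,0].min()*1000).round(),(Q[:,0].max()*1000).round(),"y",(Q[:,1].min()*1000).round(),(Q[:,1].max()*1000).round())
cv2.imwrite("pics/g3.png",cv2.resize(a["color"][140:290,180:380,::-1],(800,600),interpolation=cv2.INTER_CUBIC))
```

```text
[0.62384426 0.22476935 0.19074114] 0.6364890273665299 [-1.22430854  0.25729703 -0.90061136]
100 66 x 593.0 648.0 y 199.0 254.0
200 2 x 613.0 614.0 y 197.0 258.0
210 6 x 611.0 614.0 y 198.0 259.0
220 4 x 611.0 614.0 y 259.0 259.0
230 4 x 611.0 615.0 y 257.0 258.0
250 27 x 609.0 629.0 y 254.0 283.0
260 36 x 609.0 634.0 y 259.0 286.0
270 70 x 605.0 638.0 y 245.0 288.0
280 46 x 605.0 638.0 y 242.0 290.0
290 50 x 604.0 639.0 y 245.0 292.0
300 86 x 602.0 641.0 y 241.0 294.0
310 164 x 610.0 634.0 y 253.0 292.0
320 37 x 611.0 633.0 y 256.0 265.0
```

View pics/g3.png

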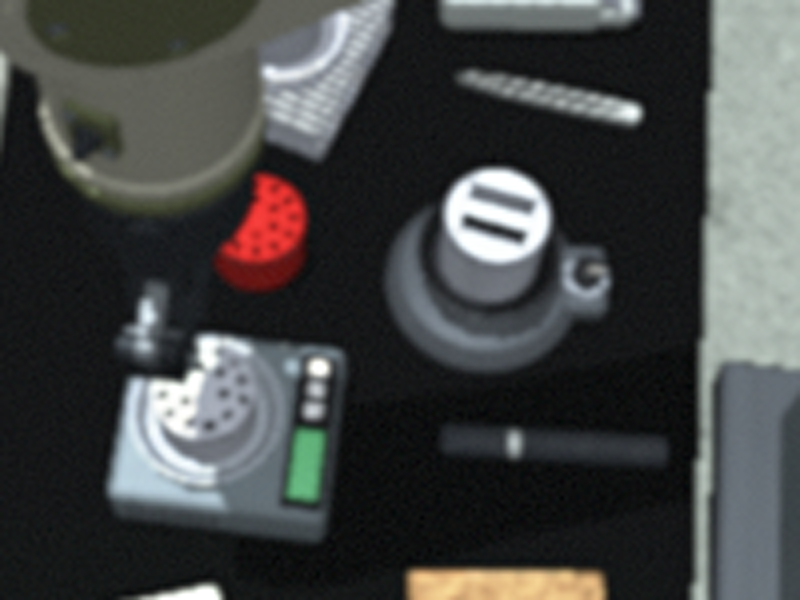

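The crop shows the insert undisturbed at (205,395) and a dark fingertip at (150,350). I'll get the tip's depth exactly.

Run:
```python
from m import *
c=dict(np.load("side2.npz"));W=cloud(c)
for v in range(200,240,2): print(v,[("%d,%d,%d"%tuple(1000*W[v,u])) for u in range(206,232,3)])
i=c["color"][190:250,190:270,::-1];i=cv2.convertScaleAbs(i,alpha=3,beta=20)
cv2.imwrite("pics/g4.png",cv2.resize(i,(800,600),interpolation=cv2.INTER_CUBIC))
```

```text
200 ['643,255,337', '637,258,347', '631,261,353', '625,261,355', '620,262,359', '615,262,360', '611,260,358', '606,258,355', '602,257,353']
202 ['710,105,0', '637,258,339', '631,261,345', '626,261,349', '621,262,352', '616,261,350', '611,260,349', '607,258,348', '602,256,345']
204 ['709,110,-2', '702,109,-3', '632,260,336', '627,260,338', '622,262,343', '617,261,343', '612,261,344', '607,259,341', '603,256,337']Traceback (most recent call last):
  File "<stdin>", line 3, in <module>
ValueError: cannot convert float NaN to integer
```

Run:
```python
from m import *
c=dict(np.load("side2.npz"));W=np.nan_to_num(cloud(c))
for v in range(208,236,2): print(v,[("%d,%d,%d"%tuple(1000*W[v,u])) for u in range(209,232,3)])
i=c["color"][190:250,190:270,::-1];i=cv2.convertScaleAbs(i,alpha=3,beta=20)
cv2.imwrite("pics/g4.png",cv2.resize(i,(800,600),interpolation=cv2.INTER_CUBIC))
# predicted pixels of tip (x=.613..,.y=.254) for z
for z in(.18,.19,.2,.21,.22,.25):
    q=np.array(c["R"])@[.624,.258,z]+c["t"];print(z,q[0]/q[2]*c["fx"]+c["cx"],q[1]/q[2]*c["fy"]+c["cy"])
```

```text
208 ['699,122,1', '692,121,0', '628,261,324', '623,263,329', '617,262,330', '613,260,326', '610,253,311', '607,246,298']
210 ['698,128,3', '690,127,1', '628,263,320', '624,260,315', '619,260,316', '613,261,320', '611,253,304', '607,249,295']
212 ['697,133,1', '690,131,0', '628,266,317', '624,263,314', '619,263,314', '613,264,320', '611,253,295', '607,250,289']
214 ['696,137,0', '689,136,0', '629,266,311', '623,267,313', '618,266,313', '613,265,312', '613,248,274', '607,252,285']
216 ['696,142,-2', '688,142,0', '634,256,276', '623,270,312', '617,270,313', '618,254,276', '612,253,278', '606,255,283']
218 ['694,148,0', '686,148,1', '634,258,272', '622,274,314', '617,272,309', '617,256,274', '612,256,275', '606,257,278']
220 ['693,155,1', '686,152,-2', '678,152,0', '621,277,312', '617,274,306', '655,150,2', '612,258,271', '641,146,0']
222 ['692,160,1', '633,277,300', '626,281,310', '621,280,310', '617,276,302', '619,257,256', '612,260,266', '640,151,-2']
224 ['691,164,0', '630,285,311', '0,0,0', '620,284,312', '615,283,310', '610,282,311', '612,263,263', '631,183,64']
226 ['635,288,306', '630,288,309', '624,288,312', '619,288,311', '615,287,311', '610,285,309', '612,264,257', '627,199,92']
228 ['688,176,3', '629,292,309', '624,291,310', '619,290,309', '614,290,310', '609,288,308', '615,258,230', '611,252,216']
230 ['688,181,1', '630,291,298', '625,292,302', '619,292,305', '614,292,308', '609,290,303', '610,274,263', '626,207,88']
232 ['687,185,0', '633,287,278', '628,287,278', '622,288,285', '615,290,292', '610,291,295', '609,277,260', '626,207,76']
234 ['686,190,0', '679,189,-2', '630,284,262', '624,283,261', '619,283,262', '612,286,272', '630,219,94', '623,220,99']
0.18 224.2021003968972 236.79657695741813
0.19 223.84761338195352 235.0029420164726
0.2 223.4852130671577 233.16926732649608
0.21 223.11463148579065 231.29419702831754
0.22 222.73558843419266 229.37631334624024
0.25 221.54468967830604 223.35059863839302
```

View pics/g4.png

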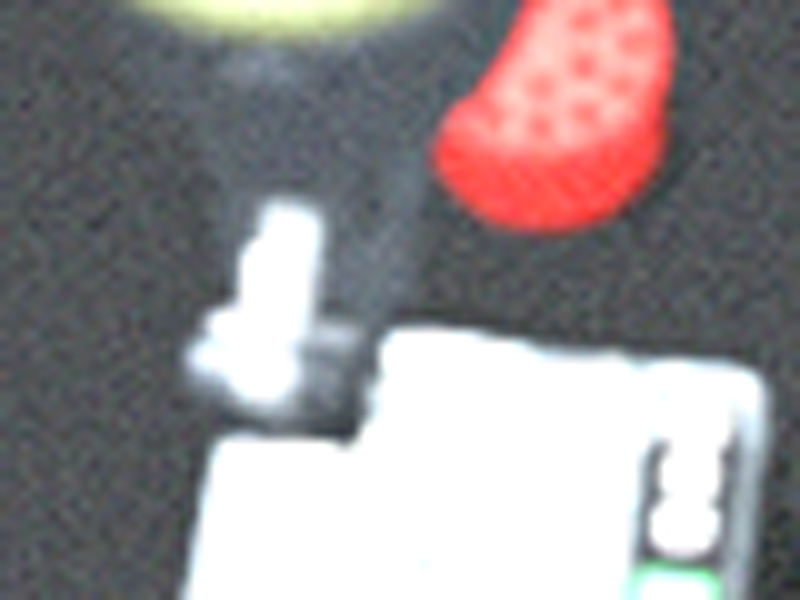

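The two fingertips are visible at y≈197 and 258 mm, with z≈200–205 mm while TCP z is 191 mm. So the tips sit roughly 12–18 mm above the reported TCP. I'll go down with that offset and check the force before closing.

{"method": "move_arm", "body": {
  "plan": [
    {"delta_pos": [0, 0, 0.0533], "turn": [0, 0, 0], "fingers": 0},
    {"delta_pos": [0, 0, 0.1067], "turn": [0, 0, 0], "fingers": 0},
    {"delta_pos": [0, 0, 0.1467], "turn": [0, 0, 0], "fingers": 0},
    {"delta_pos": [0, 0, 0.1667], "turn": [0, 0, 0], "fingers": 0},
    {"delta_pos": [0, 0, 0.176], "turn": [0, 0, 0], "fingers": 0},
    {"delta_pos": [0, 0, 0.176], "turn": [0, 0, 0], "fingers": 0}
  ]
}}

```text
clock: 4.42
position: [0.6242, 0.2249, 0.0593]
ee_rot: [-0.0, 1.0, 0.0, 0.0]
ft_force: [-0.3, -0.8, -0.6]
grip_width: 1.003
grasp_force: 0.0
```

{"method": "move_arm", "body": {
  "plan": [
    {"delta_pos": [0, 0, 0], "turn": [0, 0, 0], "fingers": 0.2},
    {"delta_pos": [0, 0, 0], "turn": [0, 0, 0], "fingers": 1},
    {"delta_pos": [0, 0, 0], "turn": [0, 0, 0], "fingers": 1},
    {"delta_pos": [0, 0, 0], "turn": [0, 0, 0], "fingers": 1}
  ],
  "force": 60
}}

```text
clock: 4.92
position: [0.6248, 0.2252, 0.0604]
ee_rot: [-0.0, 1.0, 0.001, 0.001]
ft_force: [-0.5, -0.9, 5.4]
grip_width: 0.662
grasp_force: 64.7
```

Gripped (width 0.66 ≈ 58 mm). Lifting it and carrying it to the mat.

In the tool's units: 0.188 m / 0.75 = 0.2507, 0.108 m / 0.75 = 0.144.

{"method": "move_arm", "body": {
  "plan": [
    {"delta_pos": [0, 0, -0.0267], "turn": [0, 0, 0], "fingers": 1},
    {"delta_pos": [0, 0, -0.0667], "turn": [0, 0, 0], "fingers": 1},
    {"delta_pos": [0.0267, 0.0133, -0.1], "turn": [0, 0, 0], "fingers": 1},
    {"delta_pos": [0.08, 0.0467, -0.1067], "turn": [0, 0, 0], "fingers": 1},
    {"delta_pos": [0.1333, 0.08, -0.1067], "turn": [0, 0, 0], "fingers": 1},
    {"delta_pos": [0.1867, 0.1067, -0.0933], "turn": [0, 0, 0], "fingers": 1},
    {"delta_pos": [0.2267, 0.1333, -0.0667], "turn": [0, 0, 0], "fingers": 1},
    {"delta_pos": [0.2507, 0.144, -0.0267], "turn": [0, 0, 0], "fingers": 1},
    {"delta_pos": [0.2507, 0.144, 0], "turn": [0, 0, 0], "fingers": 1},
    {"delta_pos": [0.2507, 0.144, 0], "turn": [0, 0, 0], "fingers": 1}
  ]
}}

```text
clock: 6.18
position: [0.4353, 0.3322, 0.0586]
ee_rot: [-0.0, 1.0, -0.001, -0.001]
ft_force: [1.1, 0.1, -2.6]
grip_width: 0.655
grasp_force: 64.5
```

In the tool's units: 0.039 m / 0.75 = 0.052, 0.033 m / 0.75 = 0.044.

{"method": "move_arm", "body": {
  "plan": [
    {"delta_pos": [0, 0, 0.0267], "turn": [0, 0, 0], "fingers": 1},
    {"delta_pos": [0, 0, 0.044], "turn": [0, 0, 0], "fingers": 1},
    {"delta_pos": [0, 0, 0.052], "turn": [0, 0, 0], "fingers": 1},
    {"delta_pos": [0, 0, 0.052], "turn": [0, 0, 0], "fingers": 1}
  ]
}}

```text
clock: 6.68
position: [0.4361, 0.3327, 0.0201]
ee_rot: [-0.0, 1.0, -0.0, -0.0]
ft_force: [-0.3, -0.2, -3.1]
grip_width: 0.657
grasp_force: 64.5
```

In the tool's units: 0.003 m / 0.75 = 0.004, 0.002 m / 0.75 = 0.0027.

{"method": "move_arm", "body": {
  "plan": [
    {"delta_pos": [0, 0, 0.0013], "turn": [0, 0, 0], "fingers": 1},
    {"delta_pos": [0, 0, 0.0027], "turn": [0, 0, 0], "fingers": 1},
    {"delta_pos": [0, 0, 0.004], "turn": [0, 0, 0], "fingers": 1},
    {"delta_pos": [0, 0, 0.004], "turn": [0, 0, 0], "fingers": 1}
  ]
}}

```text
clock: 7.18
position: [0.4361, 0.3329, 0.0174]
ee_rot: [-0.0, 1.0, 0.0, 0.0]
ft_force: [-2.2, -1.8, 2.4]
grip_width: 0.66
grasp_force: 65.1
```

In the tool's units: -0.234 m / 0.75 = -0.312, -0.12 m / 0.75 = -0.16.

{"method": "move_arm", "body": {
  "plan": [
    {"delta_pos": [0, 0, 0], "turn": [0, 0, 0], "fingers": 0.2},
    {"delta_pos": [0, 0, 0], "turn": [0, 0, 0], "fingers": 0},
    {"delta_pos": [0, 0, 0], "turn": [0, 0, 0], "fingers": 0},
    {"delta_pos": [0, 0, -0.04], "turn": [0, 0, 0], "fingers": 0},
    {"delta_pos": [0, 0, -0.0933], "turn": [0, 0, 0], "fingers": 0},
    {"delta_pos": [0, -0.0133, -0.1467], "turn": [0, 0, 0], "fingers": 0},
    {"delta_pos": [-0.0133, -0.08, -0.16], "turn": [0, 0, 0], "fingers": 0},
    {"delta_pos": [-0.0267, -0.1533, -0.16], "turn": [0, 0, 0], "fingers": 0},
    {"delta_pos": [-0.04, -0.2267, -0.16], "turn": [0, 0, 0], "fingers": 0},
    {"delta_pos": [-0.0493, -0.2867, -0.16], "turn": [0, 0, 0], "fingers": 0},
    {"delta_pos": [-0.0493, -0.312, -0.16], "turn": [0, 0, 0], "fingers": 0},
    {"delta_pos": [-0.0493, -0.312, -0.16], "turn": [0, 0, 0], "fingers": 0}
  ]
}}

```text
clock: 8.68
position: [0.473, 0.0982, 0.137]
ee_rot: [0.001, 1.0, 0.0, 0.0]
ft_force: [0.3, 0.4, 0.1]
grip_width: 0.998
grasp_force: 0.0
```

Run:
```python
from workcell import *
from m import *
c=camera("side");W=cloud(c)
print(get_obs()["position"])
for n,p,lo,hi in(("tube on mat",(.436,.333),.04,.075),("thermo rim",(.624,.225),.062,.069)):
    Q=band(W,p,.05,lo,hi);print(n,circ(Q) if len(Q) else 0)
```

```text
[0.47293067 0.09961672 0.13696308]
tube on mat (432.6, 333.8, 29.6, 452, 55.7)
thermo rim (620.8, 225.9, 44.2, 237, 64.4)
```

In the tool's units: 0.073 m / 0.75 = 0.0973, 0.068 m / 0.75 = 0.0907.

{"method": "move_arm", "body": {
  "plan": [
    {"delta_pos": [0, 0, 0.04], "turn": [0, 0, 0], "fingers": 0},
    {"delta_pos": [0, 0, 0.0733], "turn": [0, 0, 0], "fingers": 0},
    {"delta_pos": [0, 0, 0.0907], "turn": [0, 0, 0], "fingers": 0},
    {"delta_pos": [0, 0, 0.0973], "turn": [0, 0, 0], "fingers": 0},
    {"delta_pos": [0, 0, 0.0973], "turn": [0, 0, 0], "fingers": 0.2},
    {"delta_pos": [0, 0, 0.0973], "turn": [0, 0, 0], "fingers": 1},
    {"delta_pos": [0, 0, 0.0973], "turn": [0, 0, 0], "fingers": 1},
    {"delta_pos": [0, 0, 0.0973], "turn": [0, 0, 0], "fingers": 1}
  ],
  "force": 60
}}

```text
clock: 9.72
position: [0.4737, 0.0992, 0.0651]
ee_rot: [-0.0, 1.0, 0.0, 0.001]
ft_force: [-1.5, 0.8, 5.6]
grip_width: 0.662
grasp_force: 63.8
```

In the tool's units: -0.151 m / 0.75 = -0.2013, 0.126 m / 0.75 = 0.168.

{"method": "move_arm", "body": {
  "plan": [
    {"delta_pos": [0, 0, -0.0267], "turn": [0, 0, 0], "fingers": 1},
    {"delta_pos": [0, 0, -0.0667], "turn": [0, 0, 0], "fingers": 1},
    {"delta_pos": [-0.02, 0.0133, -0.1067], "turn": [0, 0, 0], "fingers": 1},
    {"delta_pos": [-0.0667, 0.0533, -0.12], "turn": [0, 0, 0], "fingers": 1},
    {"delta_pos": [-0.12, 0.1, -0.12], "turn": [0, 0, 0], "fingers": 1},
    {"delta_pos": [-0.1667, 0.14, -0.12], "turn": [0, 0, 0], "fingers": 1},
    {"delta_pos": [-0.1933, 0.1627, -0.1067], "turn": [0, 0, 0], "fingers": 1},
    {"delta_pos": [-0.2013, 0.168, -0.08], "turn": [0, 0, 0], "fingers": 1},
    {"delta_pos": [-0.2013, 0.168, -0.0533], "turn": [0, 0, 0], "fingers": 1},
    {"delta_pos": [-0.2013, 0.168, -0.0267], "turn": [0, 0, 0], "fingers": 1},
    {"delta_pos": [-0.2013, 0.168, -0.0187], "turn": [0, 0, 0], "fingers": 1},
    {"delta_pos": [-0.2013, 0.168, -0.0187], "turn": [0, 0, 0], "fingers": 1}
  ]
}}

```text
clock: 11.22
position: [0.6237, 0.2245, 0.0778]
ee_rot: [0.0, 1.0, -0.0, -0.0]
ft_force: [0.2, 0.8, -2.0]
grip_width: 0.657
grasp_force: 65.0
```

In the tool's units: 0.006 m / 0.75 = 0.008, 0.004 m / 0.75 = 0.0053.

{"method": "move_arm", "body": {
  "plan": [
    {"delta_pos": [0, 0, 0.0027], "turn": [0, 0, 0], "fingers": 1},
    {"delta_pos": [0, 0, 0.0053], "turn": [0, 0, 0], "fingers": 1},
    {"delta_pos": [0, 0, 0.008], "turn": [0, 0, 0], "fingers": 1},
    {"delta_pos": [0, 0, 0.008], "turn": [0, 0, 0], "fingers": 1}
  ]
}}

```text
clock: 11.72
position: [0.6243, 0.2249, 0.0732]
ee_rot: [-0.0, 1.0, 0.0, 0.0]
ft_force: [-3.5, -1.0, 6.4]
grip_width: 0.657
grasp_force: 66.1
```

In the tool's units: 0.188 m / 0.75 = 0.2507, -0.07 m / 0.75 = -0.0933.

{"method": "move_arm", "body": {
  "plan": [
    {"delta_pos": [0, 0, 0], "turn": [0, 0, 0], "fingers": 0.2},
    {"delta_pos": [0, 0, 0], "turn": [0, 0, 0], "fingers": 0},
    {"delta_pos": [0, 0, 0], "turn": [0, 0, 0], "fingers": 0},
    {"delta_pos": [0, 0, -0.04], "turn": [0, 0, 0], "fingers": 0},
    {"delta_pos": [0, 0, -0.0867], "turn": [0, 0, 0], "fingers": 0},
    {"delta_pos": [0.0267, 0.016, -0.1067], "turn": [0, 0, 0], "fingers": 0},
    {"delta_pos": [0.0867, 0.0493, -0.1067], "turn": [0, 0, 0], "fingers": 0},
    {"delta_pos": [0.1467, 0.084, -0.1067], "turn": [0, 0, 0], "fingers": 0},
    {"delta_pos": [0.2067, 0.12, -0.0933], "turn": [0, 0, 0], "fingers": 0},
    {"delta_pos": [0.24, 0.14, -0.0533], "turn": [0, 0, 0], "fingers": 0},
    {"delta_pos": [0.2507, 0.144, -0.0267], "turn": [0, 0, 0], "fingers": 0},
    {"delta_pos": [0.2507, 0.144, -0.0267], "turn": [0, 0, 0], "fingers": 0}
  ]
}}

```text
clock: 13.22
position: [0.4348, 0.3326, 0.0908]
ee_rot: [-0.001, 1.0, -0.001, -0.001]
ft_force: [-0.3, -0.0, -0.3]
grip_width: 1.001
grasp_force: 0.0
```

Run:
```python
from workcell import *
from m import *
c=camera("side");W=cloud(c)
print(get_obs()["position"])
T=band(W,(.621,.226),.045,.1,.12);print(circ(T));A=np.c_[T[:,:2],np.ones(len(T))]; print(np.linalg.lstsq(A,T[:,2],rcond=None)[0])
```

```text
[0.43608386 0.33257222 0.09204791]
(620.6, 225.8, 29.4, 374, 112.6)
[ 0.01361232 -0.04876693  0.11459793]
```

In the tool's units: 0.074 m / 0.75 = 0.0987, 0.068 m / 0.75 = 0.0907.

{"method": "move_arm", "body": {
  "plan": [
    {"delta_pos": [0, 0, 0.04], "turn": [0, 0, 0], "fingers": 0},
    {"delta_pos": [0, 0, 0.0733], "turn": [0, 0, 0], "fingers": 0},
    {"delta_pos": [0, 0, 0.0907], "turn": [0, 0, 0], "fingers": 0},
    {"delta_pos": [0, 0, 0.0987], "turn": [0, 0, 0], "fingers": 0},
    {"delta_pos": [0, 0, 0.0987], "turn": [0, 0, 0], "fingers": 0.2},
    {"delta_pos": [0, 0, 0.0987], "turn": [0, 0, 0], "fingers": 1},
    {"delta_pos": [0, 0, 0.0987], "turn": [0, 0, 0], "fingers": 1},
    {"delta_pos": [0, 0, 0.0987], "turn": [0, 0, 0], "fingers": 1}
  ],
  "force": 60
}}

```text
clock: 14.28
position: [0.4367, 0.3332, 0.0192]
ee_rot: [-0.0, 1.0, 0.001, 0.001]
ft_force: [-0.4, -1.9, 5.8]
grip_width: 0.658
grasp_force: 63.8
```

In the tool's units: -0.234 m / 0.75 = -0.312, -0.22 m / 0.75 = -0.2933.

{"method": "move_arm", "body": {
  "plan": [
    {"delta_pos": [0, 0, -0.04], "turn": [0, 0, 0], "fingers": 1},
    {"delta_pos": [0, 0, -0.0933], "turn": [0, 0, 0], "fingers": 1},
    {"delta_pos": [-0.0067, -0.0333, -0.1333], "turn": [0, 0, 0], "fingers": 1},
    {"delta_pos": [-0.016, -0.1, -0.1333], "turn": [0, 0, 0], "fingers": 1},
    {"delta_pos": [-0.0267, -0.1667, -0.1333], "turn": [0, 0, 0], "fingers": 1},
    {"delta_pos": [-0.0373, -0.2333, -0.1333], "turn": [0, 0, 0], "fingers": 1},
    {"delta_pos": [-0.0467, -0.2933, -0.1333], "turn": [0, 0, 0], "fingers": 1},
    {"delta_pos": [-0.0493, -0.312, -0.1133], "turn": [0, 0, 0], "fingers": 1},
    {"delta_pos": [-0.0493, -0.312, -0.08], "turn": [0, 0, 0], "fingers": 1},
    {"delta_pos": [-0.0493, -0.312, -0.0573], "turn": [0, 0, 0], "fingers": 1},
    {"delta_pos": [-0.0493, -0.312, -0.0573], "turn": [0, 0, 0], "fingers": 1},
    {"delta_pos": [-0.0493, -0.312, -0.0573], "turn": [0, 0, 0], "fingers": 1}
  ]
}}

```text
clock: 15.78
position: [0.4733, 0.0993, 0.0614]
ee_rot: [-0.0, 1.0, 0.0, 0.0]
ft_force: [0.2, 1.2, -1.8]
grip_width: 0.654
grasp_force: 65.0
```

In the tool's units: 0.009 m / 0.75 = 0.012, 0.007 m / 0.75 = 0.0093.

{"method": "move_arm", "body": {
  "plan": [
    {"delta_pos": [0, 0, 0.004], "turn": [0, 0, 0], "fingers": 1},
    {"delta_pos": [0, 0, 0.0067], "turn": [0, 0, 0], "fingers": 1},
    {"delta_pos": [0, 0, 0.0093], "turn": [0, 0, 0], "fingers": 1},
    {"delta_pos": [0, 0, 0.012], "turn": [0, 0, 0], "fingers": 1},
    {"delta_pos": [0, 0, 0.012], "turn": [0, 0, 0], "fingers": 1}
  ]
}}

```text
clock: 16.4
position: [0.4731, 0.0989, 0.0541]
ee_rot: [0.0, 1.0, 0.0, -0.0]
ft_force: [-13.4, -2.8, 28.4]
grip_width: 0.657
grasp_force: 68.5
```

In the tool's units: -0.149 m / 0.75 = -0.1987, -0.145 m / 0.75 = -0.1933.

{"method": "move_arm", "body": {
  "plan": [
    {"delta_pos": [0, 0, -0.0027], "turn": [0, 0, 0], "fingers": 0.2},
    {"delta_pos": [0, 0, -0.0027], "turn": [0, 0, 0], "fingers": 0},
    {"delta_pos": [0, 0, -0.0027], "turn": [0, 0, 0], "fingers": 0},
    {"delta_pos": [0, 0, -0.04], "turn": [0, 0, 0], "fingers": 0},
    {"delta_pos": [0, 0, -0.0933], "turn": [0, 0, 0], "fingers": 0},
    {"delta_pos": [-0.02, -0.02, -0.1333], "turn": [0, 0, 0], "fingers": 0},
    {"delta_pos": [-0.0667, -0.0667, -0.1333], "turn": [0, 0, 0], "fingers": 0},
    {"delta_pos": [-0.12, -0.116, -0.1333], "turn": [0, 0, 0], "fingers": 0},
    {"delta_pos": [-0.1667, -0.16, -0.1333], "turn": [0, 0, 0], "fingers": 0},
    {"delta_pos": [-0.1987, -0.1933, -0.1333], "turn": [0, 0, 0], "fingers": 0},
    {"delta_pos": [-0.1987, -0.1933, -0.1067], "turn": [0, 0, 0], "fingers": 0},
    {"delta_pos": [-0.1987, -0.1933, -0.1067], "turn": [0, 0, 0], "fingers": 0}
  ]
}}

```text
clock: 17.9
position: [0.621, -0.0463, 0.13]
ee_rot: [0.0, 1.0, -0.0, -0.002]
ft_force: [0.2, 0.3, 0.6]
grip_width: 1.0
grasp_force: 0.0
```

Run:
```python
from workcell import *
from m import *
c=camera("side");W=cloud(c)
print(get_obs()["position"])
for p,lo,hi in(((.47,.1),.084,.1),((.62,.226),.105,.12)):
  T=band(W,p,.045,lo,hi);print(circ(T))
```

```text
[ 0.62149883 -0.04587657  0.13122887]
(469.7, 99.8, 30.1, 339, 90.4)
(620.8, 226.0, 29.9, 350, 112.6)
```

In the tool's units: 0.074 m / 0.75 = 0.0987, -0.001 m / 0.75 = -0.0013.

{"method": "move_arm", "body": {
  "plan": [
    {"delta_pos": [-0.0013, 0, 0.04], "turn": [0, 0, 0], "fingers": 0},
    {"delta_pos": [-0.0013, 0, 0.0733], "turn": [0, 0, 0], "fingers": 0},
    {"delta_pos": [-0.0013, 0, 0.0907], "turn": [0, 0, 0], "fingers": 0},
    {"delta_pos": [-0.0013, 0, 0.0987], "turn": [0, 0, 0], "fingers": 0},
    {"delta_pos": [-0.0013, 0, 0.0987], "turn": [0, 0, 0], "fingers": 0.2},
    {"delta_pos": [-0.0013, 0, 0.0987], "turn": [0, 0, 0], "fingers": 1},
    {"delta_pos": [-0.0013, 0, 0.0987], "turn": [0, 0, 0], "fingers": 1},
    {"delta_pos": [-0.0013, 0, 0.0987], "turn": [0, 0, 0], "fingers": 1}
  ],
  "force": 60
}}

```text
clock: 18.95
position: [0.624, -0.0463, 0.0593]
ee_rot: [-0.0, 1.0, 0.0, 0.001]
ft_force: [-1.5, 0.7, 6.5]
grip_width: 0.659
grasp_force: 64.6
```

In the tool's units: 0.379 m / 0.75 = 0.5053, 0.187 m / 0.75 = 0.2493.

{"method": "move_arm", "body": {
  "plan": [
    {"delta_pos": [0, 0, -0.04], "turn": [0, 0, 0], "fingers": 1},
    {"delta_pos": [0, 0, -0.0933], "turn": [0, 0, 0], "fingers": 1},
    {"delta_pos": [0.0133, 0.0267, -0.1333], "turn": [0, 0, 0], "fingers": 1},
    {"delta_pos": [0.044, 0.088, -0.1333], "turn": [0, 0, 0], "fingers": 1},
    {"delta_pos": [0.076, 0.1547, -0.1333], "turn": [0, 0, 0], "fingers": 1},
    {"delta_pos": [0.108, 0.22, -0.1333], "turn": [0, 0, 0], "fingers": 1},
    {"delta_pos": [0.14, 0.284, -0.1333], "turn": [0, 0, 0], "fingers": 1},
    {"delta_pos": [0.172, 0.3493, -0.1333], "turn": [0, 0, 0], "fingers": 1},
    {"delta_pos": [0.204, 0.4147, -0.12], "turn": [0, 0, 0], "fingers": 1},
    {"delta_pos": [0.232, 0.4707, -0.08], "turn": [0, 0, 0], "fingers": 1},
    {"delta_pos": [0.2493, 0.5053, -0.04], "turn": [0, 0, 0], "fingers": 1},
    {"delta_pos": [0.2493, 0.5053, 0], "turn": [0, 0, 0], "fingers": 1}
  ]
}}

```text
clock: 20.45
position: [0.4341, 0.3355, 0.0571]
ee_rot: [-0.002, 1.0, 0.001, -0.0]
ft_force: [0.8, -1.0, -2.3]
grip_width: 0.662
grasp_force: 64.6
```

In the tool's units: 0.034 m / 0.75 = 0.0453, 0.032 m / 0.75 = 0.0427.

{"method": "move_arm", "body": {
  "plan": [
    {"delta_pos": [0, 0, 0.02], "turn": [0, 0, 0], "fingers": 1},
    {"delta_pos": [0, 0, 0.0333], "turn": [0, 0, 0], "fingers": 1},
    {"delta_pos": [0, 0, 0.04], "turn": [0, 0, 0], "fingers": 1},
    {"delta_pos": [0, 0, 0.0427], "turn": [0, 0, 0], "fingers": 1},
    {"delta_pos": [0, 0, 0.0453], "turn": [0, 0, 0], "fingers": 1},
    {"delta_pos": [0, 0, 0.0453], "turn": [0, 0, 0], "fingers": 1}
  ]
}}

```text
clock: 21.2
position: [0.4363, 0.333, 0.0243]
ee_rot: [-0.0, 1.0, 0.0, 0.0]
ft_force: [0.7, 1.3, -1.0]
grip_width: 0.658
grasp_force: 64.7
```

In the tool's units: -0.31 m / 0.75 = -0.4133, -0.11 m / 0.75 = -0.1467.

{"method": "move_arm", "body": {
  "plan": [
    {"delta_pos": [0, 0, 0], "turn": [0, 0, 0], "fingers": 0.2},
    {"delta_pos": [0, 0, 0], "turn": [0, 0, 0], "fingers": 0},
    {"delta_pos": [0, 0, 0], "turn": [0, 0, 0], "fingers": 0},
    {"delta_pos": [0, 0, -0.04], "turn": [0, 0, 0], "fingers": 0},
    {"delta_pos": [0, 0, -0.0933], "turn": [0, 0, 0], "fingers": 0},
    {"delta_pos": [0, -0.0267, -0.1467], "turn": [0, 0, 0], "fingers": 0},
    {"delta_pos": [-0.0067, -0.08, -0.16], "turn": [0, 0, 0], "fingers": 0},
    {"delta_pos": [-0.0133, -0.1467, -0.16], "turn": [0, 0, 0], "fingers": 0},
    {"delta_pos": [-0.02, -0.2133, -0.16], "turn": [0, 0, 0], "fingers": 0},
    {"delta_pos": [-0.0267, -0.28, -0.16], "turn": [0, 0, 0], "fingers": 0},
    {"delta_pos": [-0.0267, -0.3467, -0.16], "turn": [0, 0, 0], "fingers": 0},
    {"delta_pos": [-0.0333, -0.4133, -0.16], "turn": [0, 0, 0], "fingers": 0}
  ]
}}

```text
clock: 22.7
position: [0.4608, 0.0213, 0.1441]
ee_rot: [-0.0, 1.0, 0.0, 0.0]
ft_force: [1.5, 0.4, 0.4]
grip_width: 1.0
grasp_force: 0.0
```

In the tool's units: -0.1755 m / 0.75 = -0.234, -0.145 m / 0.75 = -0.1933.

{"method": "move_arm", "body": {
  "plan": [
    {"delta_pos": [-0.0027, -0.0667, 0], "turn": [0, 0, 0], "fingers": 0},
    {"delta_pos": [-0.0067, -0.1333, 0], "turn": [0, 0, 0], "fingers": 0},
    {"delta_pos": [-0.0107, -0.1933, 0], "turn": [0, 0, 0], "fingers": 0},
    {"delta_pos": [-0.0147, -0.234, 0], "turn": [0, 0, 0], "fingers": 0},
    {"delta_pos": [-0.0147, -0.234, 0], "turn": [0, 0, 0], "fingers": 0},
    {"delta_pos": [-0.0147, -0.234, 0], "turn": [0, 0, 0], "fingers": 0}
  ]
}}

```text
clock: 23.45
position: [0.4721, -0.152, 0.1438]
ee_rot: [-0.0, 1.0, 0.0, -0.0]
ft_force: [0.4, 0.1, -0.5]
grip_width: 1.001
grasp_force: 0.0
```

In the tool's units: 0.08 m / 0.75 = 0.1067, 0.074 m / 0.75 = 0.0987.

{"method": "move_arm", "body": {
  "plan": [
    {"delta_pos": [0, 0, 0.04], "turn": [0, 0, 0], "fingers": 0},
    {"delta_pos": [0, 0, 0.08], "turn": [0, 0, 0], "fingers": 0},
    {"delta_pos": [0, 0, 0.0987], "turn": [0, 0, 0], "fingers": 0},
    {"delta_pos": [0, 0, 0.1067], "turn": [0, 0, 0], "fingers": 0},
    {"delta_pos": [0, 0, 0.1067], "turn": [0, 0, 0], "fingers": 0.2},
    {"delta_pos": [0, 0, 0.1067], "turn": [0, 0, 0], "fingers": 1},
    {"delta_pos": [0, 0, 0.1067], "turn": [0, 0, 0], "fingers": 1},
    {"delta_pos": [0, 0, 0.1067], "turn": [0, 0, 0], "fingers": 1}
  ],
  "force": 60
}}

```text
clock: 24.45
position: [0.4729, -0.1527, 0.0651]
ee_rot: [-0.0, 1.0, 0.0, 0.001]
ft_force: [-1.9, 1.2, 4.5]
grip_width: 0.656
grasp_force: 63.2
```

In the tool's units: -0.151 m / 0.75 = -0.2013, 0.107 m / 0.75 = 0.1427.

{"method": "move_arm", "body": {
  "plan": [
    {"delta_pos": [0, 0, -0.0267], "turn": [0, 0, 0], "fingers": 1},
    {"delta_pos": [0, 0, -0.0667], "turn": [0, 0, 0], "fingers": 1},
    {"delta_pos": [-0.02, 0.0133, -0.1], "turn": [0, 0, 0], "fingers": 1},
    {"delta_pos": [-0.0667, 0.0467, -0.1], "turn": [0, 0, 0], "fingers": 1},
    {"delta_pos": [-0.12, 0.0867, -0.1], "turn": [0, 0, 0], "fingers": 1},
    {"delta_pos": [-0.1667, 0.12, -0.1], "turn": [0, 0, 0], "fingers": 1},
    {"delta_pos": [-0.1933, 0.1373, -0.0933], "turn": [0, 0, 0], "fingers": 1},
    {"delta_pos": [-0.2013, 0.1427, -0.0667], "turn": [0, 0, 0], "fingers": 1},
    {"delta_pos": [-0.2013, 0.1427, -0.04], "turn": [0, 0, 0], "fingers": 1},
    {"delta_pos": [-0.2013, 0.1427, -0.0133], "turn": [0, 0, 0], "fingers": 1},
    {"delta_pos": [-0.2013, 0.1427, 0], "turn": [0, 0, 0], "fingers": 1},
    {"delta_pos": [-0.2013, 0.1427, 0], "turn": [0, 0, 0], "fingers": 1}
  ]
}}

```text
clock: 25.95
position: [0.6223, -0.0461, 0.0632]
ee_rot: [0.0, 1.0, -0.0, -0.001]
ft_force: [0.0, 0.0, -2.4]
grip_width: 0.658
grasp_force: 65.3
```

In the tool's units: 0.007 m / 0.75 = 0.0093, 0.005 m / 0.75 = 0.0067.

{"method": "move_arm", "body": {
  "plan": [
    {"delta_pos": [0, 0, 0.004], "turn": [0, 0, 0], "fingers": 1},
    {"delta_pos": [0, 0, 0.0067], "turn": [0, 0, 0], "fingers": 1},
    {"delta_pos": [0, 0, 0.0093], "turn": [0, 0, 0], "fingers": 1},
    {"delta_pos": [0, 0, 0.0093], "turn": [0, 0, 0], "fingers": 1}
  ]
}}

```text
clock: 26.45
position: [0.6232, -0.0456, 0.0572]
ee_rot: [-0.0, 1.0, 0.0, 0.0]
ft_force: [-1.1, 0.3, 0.1]
grip_width: 0.657
grasp_force: 65.5
```

In the tool's units: 0.32 m / 0.75 = 0.4267, 0.27 m / 0.75 = 0.36.

{"method": "move_arm", "body": {
  "plan": [
    {"delta_pos": [0, 0, 0], "turn": [0, 0, 0], "fingers": 0.2},
    {"delta_pos": [0, 0, 0], "turn": [0, 0, 0], "fingers": 0},
    {"delta_pos": [0, 0, 0], "turn": [0, 0, 0], "fingers": 0},
    {"delta_pos": [0, 0, -0.04], "turn": [0, 0, 0], "fingers": 0},
    {"delta_pos": [0, 0, -0.0933], "turn": [0, 0, 0], "fingers": 0},
    {"delta_pos": [0.0133, 0.0267, -0.12], "turn": [0, 0, 0], "fingers": 0},
    {"delta_pos": [0.0467, 0.0933, -0.12], "turn": [0, 0, 0], "fingers": 0},
    {"delta_pos": [0.08, 0.16, -0.12], "turn": [0, 0, 0], "fingers": 0},
    {"delta_pos": [0.1133, 0.2267, -0.12], "turn": [0, 0, 0], "fingers": 0},
    {"delta_pos": [0.1467, 0.2933, -0.12], "turn": [0, 0, 0], "fingers": 0},
    {"delta_pos": [0.18, 0.36, -0.12], "turn": [0, 0, 0], "fingers": 0},
    {"delta_pos": [0.2133, 0.4267, -0.12], "turn": [0, 0, 0], "fingers": 0}
  ]
}}

```text
clock: 27.95
position: [0.4621, 0.2758, 0.1473]
ee_rot: [-0.0, 1.0, 0.0, 0.0]
ft_force: [1.5, 0.1, 0.6]
grip_width: 1.001
grasp_force: 0.0
```

In the tool's units: 0.059 m / 0.75 = 0.0787, 0.05 m / 0.75 = 0.0667.

{"method": "move_arm", "body": {
  "plan": [
    {"delta_pos": [0.0267, 0.0533, 0.0133], "turn": [0, 0, 0], "fingers": 0},
    {"delta_pos": [0.036, 0.0787, 0.0533], "turn": [0, 0, 0], "fingers": 0},
    {"delta_pos": [0.036, 0.0787, 0.0667], "turn": [0, 0, 0], "fingers": 0},
    {"delta_pos": [0.036, 0.0787, 0.0667], "turn": [0, 0, 0], "fingers": 0}
  ]
}}

```text
clock: 28.45
position: [0.4365, 0.3318, 0.0967]
ee_rot: [0.001, 1.0, -0.001, -0.0]
ft_force: [0.2, -0.6, 0.6]
grip_width: 0.998
grasp_force: 0.0
```

Run:
```python
from workcell import *
from m import *
c=camera("side");W=cloud(c)
print(get_obs()["position"])
for p,lo,hi in(((.47,.1),.084,.1),((.62,.226),.105,.12),((.62,-.046),.087,.11)):
  T=band(W,p,.045,lo,hi);print(circ(T))
```

```text
[0.43704828 0.33196106 0.09748645]
(469.6, 99.6, 29.9, 306, 90.4)
(620.0, 225.8, 29.2, 352, 112.7)
(616.9, -45.0, 30.4, 282, 94.4)
```

Vial insert seated (top ≈ 95 mm). Now I'll grip the flask insert on the mat.

In the tool's units: 0.073 m / 0.75 = 0.0973, 0.068 m / 0.75 = 0.0907.

{"method": "move_arm", "body": {
  "plan": [
    {"delta_pos": [0, 0, 0.04], "turn": [0, 0, 0], "fingers": 0},
    {"delta_pos": [0, 0, 0.0733], "turn": [0, 0, 0], "fingers": 0},
    {"delta_pos": [0, 0, 0.0907], "turn": [0, 0, 0], "fingers": 0},
    {"delta_pos": [0, 0, 0.0973], "turn": [0, 0, 0], "fingers": 0},
    {"delta_pos": [0, 0, 0.0973], "turn": [0, 0, 0], "fingers": 0.2},
    {"delta_pos": [0, 0, 0.0973], "turn": [0, 0, 0], "fingers": 1},
    {"delta_pos": [0, 0, 0.0973], "turn": [0, 0, 0], "fingers": 1},
    {"delta_pos": [0, 0, 0.0973], "turn": [0, 0, 0], "fingers": 1}
  ],
  "force": 60
}}

```text
clock: 29.5
position: [0.4367, 0.3337, 0.0252]
ee_rot: [-0.0, 1.0, 0.001, 0.001]
ft_force: [-0.7, -2.0, 5.5]
grip_width: 0.658
grasp_force: 63.6
```

In the tool's units: -0.445 m / 0.75 = -0.5933, -0.11 m / 0.75 = -0.1467.

{"method": "move_arm", "body": {
  "plan": [
    {"delta_pos": [0, 0, -0.04], "turn": [0, 0, 0], "fingers": 1},
    {"delta_pos": [0, 0, -0.0933], "turn": [0, 0, 0], "fingers": 1},
    {"delta_pos": [0, -0.02, -0.1467], "turn": [0, 0, 0], "fingers": 1},
    {"delta_pos": [-0.0067, -0.0733, -0.1733], "turn": [0, 0, 0], "fingers": 1},
    {"delta_pos": [-0.0133, -0.1333, -0.1733], "turn": [0, 0, 0], "fingers": 1},
    {"delta_pos": [-0.016, -0.2, -0.1733], "turn": [0, 0, 0], "fingers": 1},
    {"delta_pos": [-0.0213, -0.2667, -0.1733], "turn": [0, 0, 0], "fingers": 1},
    {"delta_pos": [-0.0267, -0.3333, -0.1733], "turn": [0, 0, 0], "fingers": 1},
    {"delta_pos": [-0.032, -0.4, -0.1733], "turn": [0, 0, 0], "fingers": 1},
    {"delta_pos": [-0.0373, -0.4667, -0.1733], "turn": [0, 0, 0], "fingers": 1},
    {"delta_pos": [-0.0427, -0.5333, -0.1733], "turn": [0, 0, 0], "fingers": 1},
    {"delta_pos": [-0.0473, -0.5933, -0.1733], "turn": [0, 0, 0], "fingers": 1}
  ]
}}

```text
clock: 31.0
position: [0.4714, -0.1135, 0.1544]
ee_rot: [0.0, 1.0, 0.0, 0.0]
ft_force: [0.3, 0.7, -2.5]
grip_width: 0.659
grasp_force: 64.6
```

In the tool's units: 0.08 m / 0.75 = 0.1067, 0.078 m / 0.75 = 0.104.

{"method": "move_arm", "body": {
  "plan": [
    {"delta_pos": [0, -0.04, 0], "turn": [0, 0, 0], "fingers": 1},
    {"delta_pos": [0, -0.054, 0.02], "turn": [0, 0, 0], "fingers": 1},
    {"delta_pos": [0, -0.054, 0.06], "turn": [0, 0, 0], "fingers": 1},
    {"delta_pos": [0, -0.054, 0.0867], "turn": [0, 0, 0], "fingers": 1},
    {"delta_pos": [0, -0.054, 0.104], "turn": [0, 0, 0], "fingers": 1},
    {"delta_pos": [0, -0.054, 0.1067], "turn": [0, 0, 0], "fingers": 1},
    {"delta_pos": [0, -0.054, 0.1067], "turn": [0, 0, 0], "fingers": 1}
  ]
}}

```text
clock: 31.88
position: [0.472, -0.1523, 0.0745]
ee_rot: [-0.0, 1.0, 0.0, 0.0]
ft_force: [0.2, -0.9, -1.8]
grip_width: 0.658
grasp_force: 64.7
```

In the tool's units: 0.007 m / 0.75 = 0.0093, 0.005 m / 0.75 = 0.0067.

{"method": "move_arm", "body": {
  "plan": [
    {"delta_pos": [0, 0, 0.004], "turn": [0, 0, 0], "fingers": 1},
    {"delta_pos": [0, 0, 0.0067], "turn": [0, 0, 0], "fingers": 1},
    {"delta_pos": [0, 0, 0.0093], "turn": [0, 0, 0], "fingers": 1},
    {"delta_pos": [0, 0, 0.0093], "turn": [0, 0, 0], "fingers": 1}
  ]
}}

```text
clock: 32.38
position: [0.4718, -0.1522, 0.0682]
ee_rot: [-0.0, 1.0, 0.001, 0.0]
ft_force: [-9.1, 3.6, 19.5]
grip_width: 0.658
grasp_force: 67.2
```

Seated on the floor. I'll release, rise and move clear of the camera views.

{"method": "move_arm", "body": {
  "plan": [
    {"delta_pos": [0, 0, -0.0013], "turn": [0, 0, 0], "fingers": 0.2},
    {"delta_pos": [0, 0, -0.0013], "turn": [0, 0, 0], "fingers": 0},
    {"delta_pos": [0, 0, -0.0013], "turn": [0, 0, 0], "fingers": 0},
    {"delta_pos": [0, 0, -0.04], "turn": [0, 0, 0], "fingers": 0},
    {"delta_pos": [0, 0, -0.0933], "turn": [0, 0, 0], "fingers": 0},
    {"delta_pos": [0, 0, -0.1467], "turn": [0, 0, 0], "fingers": 0},
    {"delta_pos": [0, 0.0533, -0.16], "turn": [0, 0, 0], "fingers": 0},
    {"delta_pos": [0, 0.12, -0.16], "turn": [0, 0, 0], "fingers": 0},
    {"delta_pos": [0, 0.1867, -0.16], "turn": [0, 0, 0], "fingers": 0},
    {"delta_pos": [0, 0.2533, -0.16], "turn": [0, 0, 0], "fingers": 0},
    {"delta_pos": [0.0133, 0.32, -0.16], "turn": [0, 0, 0], "fingers": 0},
    {"delta_pos": [0.0267, 0.3867, -0.16], "turn": [0, 0, 0], "fingers": 0}
  ]
}}

```text
clock: 33.88
position: [0.4511, 0.1393, 0.1869]
ee_rot: [-0.0, 1.0, 0.0, 0.0]
ft_force: [0.4, 0.8, -0.3]
grip_width: 1.001
grasp_force: 0.0
```

In the tool's units: 0.2 m / 0.75 = 0.2667, 0.15 m / 0.75 = 0.2.

{"method": "move_arm", "body": {
  "plan": [
    {"delta_pos": [0.0133, 0.0667, 0], "turn": [0, 0, 0], "fingers": 0},
    {"delta_pos": [0.0267, 0.1333, 0], "turn": [0, 0, 0], "fingers": 0},
    {"delta_pos": [0.0267, 0.2, 0], "turn": [0, 0, 0], "fingers": 0},
    {"delta_pos": [0.0267, 0.2667, 0], "turn": [0, 0, 0], "fingers": 0},
    {"delta_pos": [0.0267, 0.2667, 0], "turn": [0, 0, 0], "fingers": 0},
    {"delta_pos": [0.0267, 0.2667, 0], "turn": [0, 0, 0], "fingers": 0}
  ]
}}

```text
clock: 34.62
position: [0.4316, 0.3372, 0.1866]
ee_rot: [0.0, 1.0, -0.0, -0.0]
ft_force: [-0.4, 0.2, 0.3]
grip_width: 1.002
grasp_force: 0.0
```

Run:
```python
from workcell import *
from m import *
c=camera("top");run(c)
cv2.imwrite("pics/end.png",cv2.resize(c["color"][140:290,100:400,::-1],(800,400),interpolation=cv2.INTER_CUBIC))
```

```text
thermostat insert (623.3, 224.0, 29.2, 274, 112.5) tilt [0.029 0.03 ] rim (623.5, 224.9, 43.6, 162, 64.5)
shaker insert (471.9, 98.2, 29.1, 300, 90.7) tilt [-0.01  -0.004] rim (472.9, 99.2, 43.7, 206, 56.9)
cooler insert (621.4, -46.0, 29.2, 294, 94.6) tilt [-0.007 -0.005] rim (622.9, -46.3, 43.8, 203, 56.7)
hotplate insert (470.7, -152.2, 29.2, 262, 104.3) tilt [ 0.023 -0.015] rim (471.6, -152.2, 44.0, 144, 65.0)
```

View pics/end.png

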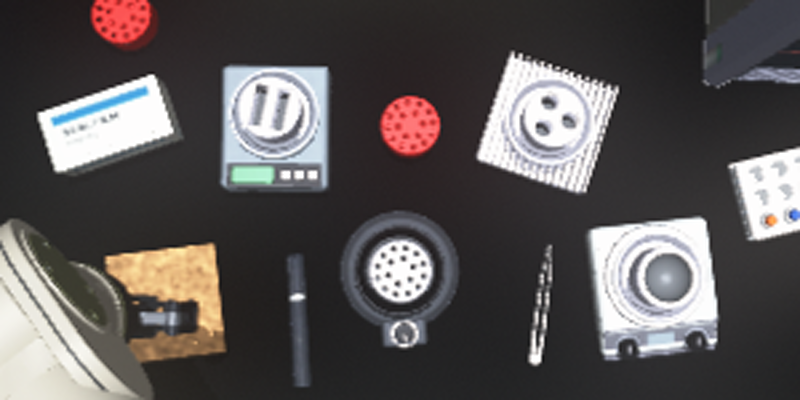

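The picture shows every insert centred in its own cup: slots (270,108) on the thermostat, small holes (402,268) on the shaker, three holes (547,115) on the cooler, and the bowl (665,275) on the hotplate. The measured top heights match flat seating, and the arm is clear.

```bash
python3 -c "
from workcell import hand_in;print(hand_in())"
```

```text
the job is handed in; nothing more can be done
None
```

All four inserts are upright and flat in the cups of their own units, and the job was handed in at about 35 s on the robot clock; my first grasp closed above the microtube insert and pressed on its top with about 17 N, without moving it.

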